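# Slide the kettle base into its dock

## Task

Get the kettle's round black power base into the aluminium dock on the worktop: first take away the spice jar and the pepper shaker, one of which stands in the dock and the other in front of its mouth, and stand both upright on the worktop outside the dock, then slide the base, without lifting it, in through the dock's open end under the lips until it is fully home against the end stop. Leave everything else on the worktop where it is.

Things in the scene. Friction and masses are not known exactly. Their poses are not given: they have to be found in the camera images.
- base_center (a point): The kettle's power base: a flat black round disc, 156 mm across, 20 mm tall, about 0.3 kg, lying loose on the worktop; it slides when pushed on its rim with 1 to 5 N. The point is its centre, 10 mm up. Too wide to grasp; its yaw does not matter. To its left and beyond it a wall cupboard hangs 0.5 m above the worktop.
- dock: The dock: U-shaped aluminium track fixed flat on the worktop, no floor, open above between its lips. Own +x = direction in which the base slides in, z up; origin on the worktop below the base's middle when home. Side rails along x: inner faces 162 mm apart (y = +-81), 10 thick, 29 tall, from x = -36 to 89 mm. Lips reach 11 mm inward over the rails, 24.5 mm free below.
- dock_home (a point): Centre of the base when fully home in the dock, 10 mm above the worktop; axes as the dock's. The end stop's inner face is 78.5 mm ahead (+x), with a 9 mm lip and slanting inner corners. Home, the base still stands 42 mm out of the straight rails towards the mouth, where its rim can be pushed.
- dock_mouth (a point): Middle of the dock's open end (the only way in), 75 mm before the home point against the sliding direction, 10 mm up; axes as the dock's. Here the 29 mm tall walls flare out to about 202 mm between them (outermost parts at y = +-112), narrowing to the straight rails 39 mm farther in.
- jar_center (a point): Spice jar with a red cap and a dark label, 45 mm across, 106 mm tall, 0.11 kg; at the start either it or the shaker stands upright inside the dock, the other in front of the mouth; position given at its centre, half-way up (53 mm up). The worktop reaches at least from x = 0.40 to 0.62 and y = -0.40 to 0.40 m in the robot frame.
- shaker_center (a point): Grey and clear pepper shaker, 44 mm across up to 74 mm, then a 34 mm wide domed top, 90 mm tall, 0.1 kg; at the start inside the dock or in front of its mouth, whichever the jar is not; position given at its centre, half-way up (45 mm up).
- cream_pot_center (a point): Bystander, to be left alone: round cosmetic pot, white with a red lid, 58 mm across, 50 tall; position given at its centre, half-way up.
- timer_center (a point): Bystander, to be left alone: white round mechanical kitchen timer, 61 mm across, 58 tall; position given at its centre, half-way up.
- mug_center (a point): Bystander, to be left alone: blue-grey tapered mug, 82 mm across, 111 with the handle, 106 tall; the point is half-way up, 14 mm from the cup's axis towards the handle (own -y).
- soup_tin_center (a point): Bystander, to be left alone: soup tin with a gold rim and a red and green label, 57 mm across, 72 tall; position given at its centre, half-way up.
- flashlight_center (a point): Bystander, to be left alone: small black torch lying on its side, 103 mm long (along its own y), 30 thick; position given at its centre, half-way up.

How it is judged:
At the end, for the whole second after the job is handed in: The base lies flat on the worktop in the dock, its centre within 6 mm of the fully-home point along and across the track, at rest; the jar and the shaker stand upright on the worktop outside the dock (each centre more than 105 mm from the home point), at rest (x of base_center in the frame of dock_home between -0.006 and 0.006 m and y of base_center in the frame of dock_home between -0.006 and 0.006 m and height (world z) of base_center between 0.005 and 0.016 m and angle between base_center's own z axis and vertical below 0.06 rad and linear speed of base below 0.01 m/s and horizontal distance between each of jar_center, shaker_center and dock_home above 0.105 m and angle between each of jar_center, shaker_center's own z axis and vertical below 0.1 rad and height (world z) of jar_center between 0.043 and 0.063 m and linear speed of each of jar, shaker below 0.02 m/s and height (world z) of shaker_center between 0.035 and 0.055 m); the robot touches nothing.
It fails at once if the kettle base is lifted or tipped off the worktop (height (world z) of base_center above 0.03 m or angle between base_center's own z axis and vertical above 0.2 rad).
It fails at once if the jar or the shaker is knocked over (angle between any of jar_center, shaker_center's own z axis and vertical above 0.7 rad).
It fails at once if a bystander is moved by more than 25 mm (distance of any of cream_pot_center, timer_center, mug_center, soup_tin_center, flashlight_center from where it was at the start of the episode above 0.025 m).
It also fails if it takes over 67 s, if anything falls off the work surface, if the arm or the gripper's body presses on something with over 40 N, if the wrist force passes 120 N, or if a joint passes its speed limit or range.

## Robot

A 7-joint arm with a two-finger parallel gripper is mounted at the origin on a cart in front of the work surface, level with it; the furniture and walls round the work are solid. World frame = base frame: x ahead of the robot, y to its left, z up, the work surface at z = 0. Lengths are in m, angles in rad, forces in N, time in s.
With the tool pointing down it reaches from about 0.4 to 0.85 m from the base axis. Payload 10.4 kg.
Tool frame: the origin (TCP) lies between the finger pads; the fingertips stand manip.finger_overhang ahead of it and the grasp point (between the pads) lies 11 mm behind it (manip.finger_overhang is the distance from the TCP to the fingertips, in m); x points along the fingers, z is the direction in which the jaws open and shut, and the axes are right-handed (so a half turn about x gives the same grasp; the last joint's range is limited). The gripper opens to 85 mm and grips with 20 to 120 N. Pads are 22 mm wide; open, the fingers measure 114 mm over their backs; the gripper's body (76 mm by 85 mm) begins 54 mm behind the grasp point. The pads swing forward as they close: fully open they stand 13 mm farther back than shut.
Start: joints at [1.141, 0.332, -0.065, 1.46, 0.022, 1.35, -0.088], TCP at [0.247, -0.574, 0.239] pointing down, gripper open.
Joint ranges: [-2.6, 2.6], [-0.5, 2.12], [-1.47, 1.34], [0.16, 2.42], [-1.27, 4.41], [0.06, 2.06], [-2.6, 2.6]. Speed limits (rad/s): [2.22, 2.22, 2.79, 2.79, 3.14, 3.14, 3.14].

## Interface

Orientations are given as a unit quaternion [x, y, z, w].
In Python, from workcell import get_obs, camera, workorder, manip gives the robot as it stands. The module is installed in compiled form; this text tells all that it offers.
- The arm moves only by the tool play_rows, never from a script. Its argument "increments" is text: rows parted by semicolons, each of 4 numbers parted by spaces: the shift along the tool's x, y, z in m, then the turn about the tool's x in rad. A call has 1 to 20 rows; each row shifts and turns the pose as measured when the row begins, along the tool's axes as they then stand; what a row does not reach is not made up. A row lasts 1/10 s, in which the tool goes at most 50 mm and 8.59 degrees, less where a joint would pass 70% of its speed; a pose out of reach is approached as far as the arm can. A call is refused whole if a number of a shift passes 0.05 or a number of a turn 0.15, either way. A call with a gripper value outside its range is refused whole. "hand" is the gripper command: -1 is fully open, 1 is shut, values between are in proportion, set as the call begins (left out, the last holds). The fingers move at their own pace and stop on an object; "squeeze" is the grip in N (left out, the last holds). Time passes only in rows, so rows that do not move let the fingers close. It gives the time, the measured TCP pose, the force and the opening at its end, in the units of the state.
- get_obs(): the state, without advancing time (a new reading comes with each control period).
- camera(name): name is "side" or "top"; returns a dict with "img" (384x512x3 uint8, blue, green, red), "fov_y" (degrees; the focal length in pixels is half the picture's height over the tangent of half this angle, whatever the lens; pixels are square), "cx", "cy" (the principal point, pixels), "R" (3x3) and "t" (3): a world point X has camera coordinates R X + t. Camera axes: x right, y down, z forward; pixel columns grow to the right and rows downward; lengths in m; the calibration is good to about 2 mm. A picture is of the moment at which its call begins. There is no depth.
- workorder.hand_in(): hands the job in, once; it reports no verdict.
The state is a dict: "clock": time; "joint_pos": joint angles; "joint_velocities": joint speeds; "tau": joint torques, N m; "position": TCP position; "ee_rot": TCP orientation; "ft_force": force on the tool from outside, world axes, zero at the start; "torque": the same for the moment, N m; "grip_width": opening from 0.0 (shut) to 1.0 (fully open).
Only numpy, scipy, OpenCV 4.12 (cv2) and the standard library are available. Lean on these libraries where they do the work, as an engineer would, in place of code of your own. Each camera call takes 0.05 s, during which the arm holds its last target.

## Working session

There is one attempt and no reset: what is moved stays moved. The work goes in short steps, Python scripts to look and compute and a tool call to move; the robot and the scene stay as the last step left them, time stands still between calls to the robot, and variables do not carry over. Pictures are saved under pics/ and viewed, and the job is handed in when it is done.

Besides the shell and the picture viewer there is one more tool, called after ">>>" by a JSON object that holds its "method" and its "body". play_rows: Moves the arm, as the interface text tells. Its arguments: {"type":"object","properties":{"increments":{"type":"string"},"hand":{"type":"number"},"squeeze":{"type":"number"}},"required":["increments"]}

```bash
mkdir -p pics; cat > h.py <<'E'
import numpy as np, cv2
from workcell import get_obs, camera, workorder, manip
def ray(c,u,v):
    f=c["img"].shape[0]/2/np.tan(np.radians(c["fov_y"])/2)
    R=np.array(c["R"]);t=np.array(c["t"])
    d=R.T@np.array([(u-c["cx"])/f,(v-c["cy"])/f,1.]);return -R.T@t,d
def onz(c,u,v,z):
    o,d=ray(c,u,v);return o+d*(z-o[2])/d[2]
def proj(c,X):
    f=c["img"].shape[0]/2/np.tan(np.radians(c["fov_y"])/2)
    p=np.array(c["R"])@np.array(X)+np.array(c["t"]);return c["cx"]+f*p[0]/p[2],c["cy"]+f*p[1]/p[2]
E
python3 - <<'E'
from h import *
o=get_obs();print({k:np.round(v,3) for k,v in o.items()},manip.finger_overhang)
for n in("top","side"):
    c=camera(n);cv2.imwrite(f"pics/{n}0.png",cv2.resize(c["img"],(800,600),interpolation=cv2.INTER_CUBIC));np.save(n+"0.npy",c,allow_pickle=True)
    print(n,c["fov_y"],c["cx"],c["cy"],-np.array(c["R"]).T@c["t"],np.round(c["R"],3).tolist())
E
```

```text
{'clock': np.float64(0.0), 'joint_pos': array([ 1.141,  0.333, -0.065,  1.461,  0.022,  1.35 , -0.088]), 'joint_velocities': array([ 0.   ,  0.002, -0.001,  0.   ,  0.   ,  0.001,  0.   ]), 'tau': array([-0.0000e+00, -6.2543e+01,  4.9000e-02, -3.9161e+01,  1.6000e-02,
        1.0000e-02, -0.0000e+00]), 'position': array([ 0.247, -0.574,  0.239]), 'ee_rot': array([ 0.389,  0.591, -0.388,  0.59 ]), 'ft_force': array([-0.123,  0.464, -0.603]), 'torque': array([-0.005,  0.002,  0.005]), 'grip_width': np.float64(1.004)} 0.008
top 52.56838713760416 259.0075866697662 187.9858194725295 [ 0.37766147 -0.10733088  1.00835045] [[0.009, -1.0, -0.025], [-0.986, -0.005, -0.167], [0.167, 0.026, -0.986]]
side 55.405657792367506 253.3383794268236 190.85865144325265 [ 0.53809758 -0.98210613  0.56327147] [[1.0, -0.02, -0.024], [-0.031, -0.49, -0.871], [0.006, 0.872, -0.49]]
```

View pics/top0.png

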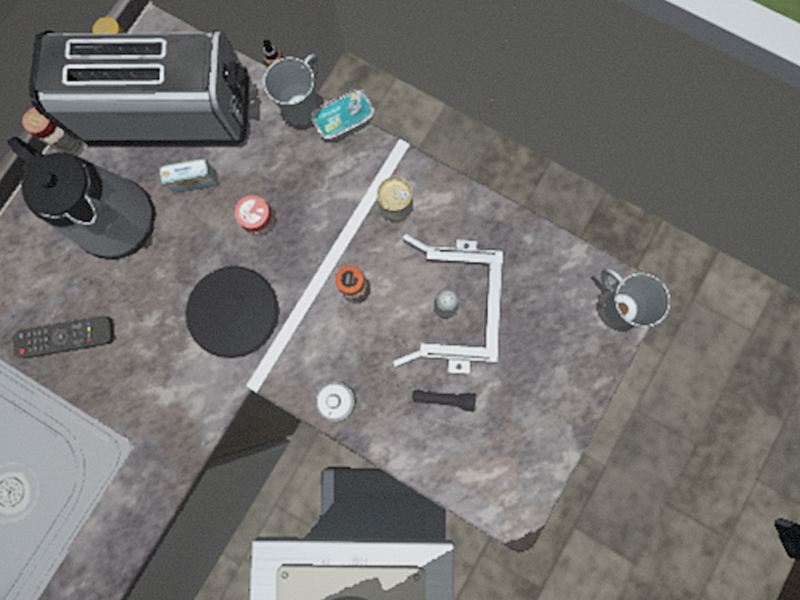

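View pics/side0.png

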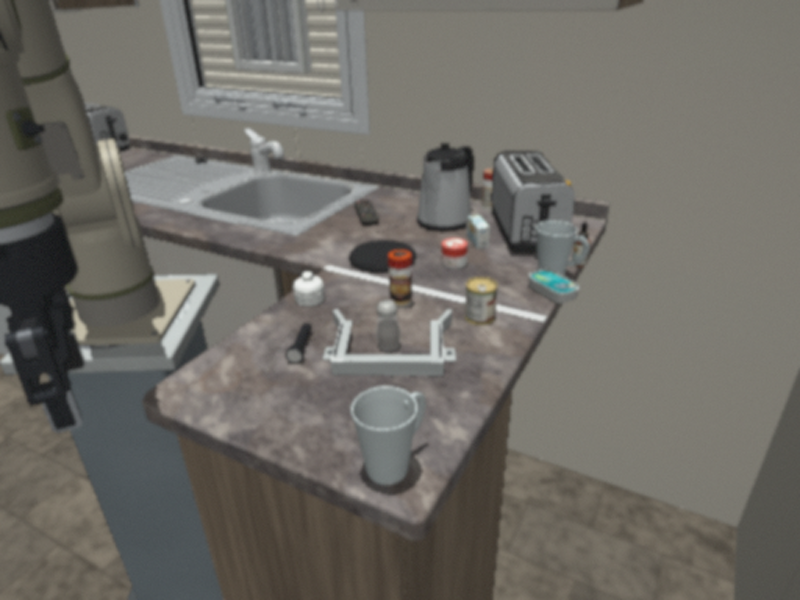

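The top view (800x600) shows the base at (232,311), the jar in front of the mouth at (350,280), and the shaker in the dock at (447,300). The dock's stop is on the right, near x=495, so it slides towards -y. Next I'll measure these.

```bash
cat > m.py <<'E'
from h import *
def base(c,box=None):
    g=c["img"].max(2)
    m=(g<45).astype(np.uint8)
    n,l,s,ce=cv2.connectedComponentsWithStats(cv2.morphologyEx(m,cv2.MORPH_OPEN,np.ones((5,5))))
    out=[]
    for i in range(1,n):
        if s[i,4]>1500:
            k=cv2.findContours((l==i).astype(np.uint8),0,1)[0][0][:,0]
            P=np.array([onz(c,u,v,.02)[:2] for u,v in k]); (cx,cy),r=cv2.minEnclosingCircle(P.astype(np.float32))
            out.append((s[i].tolist(),cx,cy,r))
    return out
E
python3 - <<'E'
from m import *
c=np.load("top0.npy",allow_pickle=True).item();s=np.load("side0.npy",allow_pickle=True).item()
for b in base(c):print(b)
S=1.5625
def p(n,u,v,z,cc=c):print(n,z,np.round(onz(cc,u/S,v/S,z)[:2],4))
p("jar cap",350,279,.106);p("shaker top",447,298,.09);p("tin",395,194,.072);p("timer",336,401,.058);p("torch L",414,397,.02);p("torchR",475,402,.02)
p("cream",252,212,.05);p("mug",642,299,.106);
for u,v in[(404,142),(250,388)]:p("strip",u,v,0)
for i in (c,): 
    x=i["img"][130:260,230:350];cv2.imwrite("pics/dock0.png",cv2.resize(x,None,fx=6,fy=4.6,interpolation=cv2.INTER_CUBIC))
x=s["img"][140:250,170:310];cv2.imwrite("pics/sdock0.png",cv2.resize(x,None,fx=5.5,fy=5.4,interpolation=cv2.INTER_CUBIC))
E
```

```text
jar cap 0.106 [5.529e-01 1.000e-04]
shaker top 0.09 [ 0.5271 -0.1474]
tin 0.072 [ 0.6992 -0.0651]
timer 0.058 [0.3702 0.0229]
torch L 0.02 [ 0.3773 -0.0972]
torchR 0.02 [ 0.3703 -0.1947]
cream 0.05 [0.6757 0.1715]
mug 0.106 [ 0.5244 -0.4369]
strip 0 [ 0.8193 -0.0766]
strip 0 [0.3895 0.1739]
```

View pics/dock0.png

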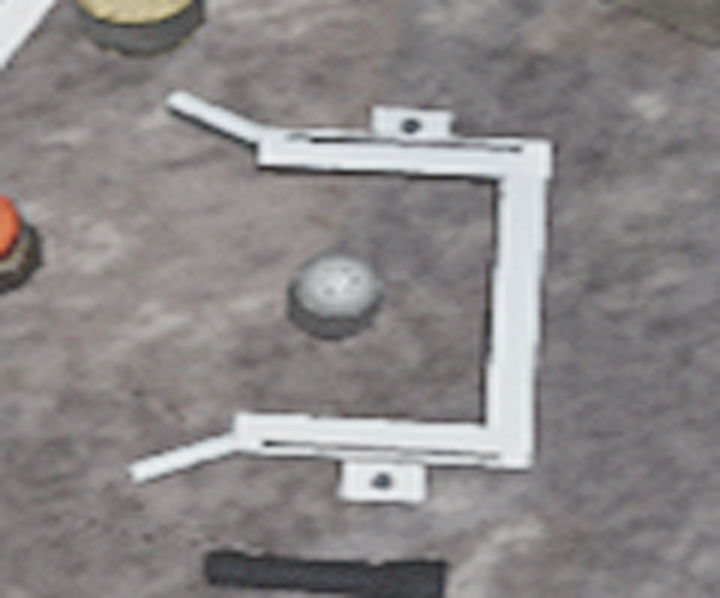

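View pics/sdock0.png

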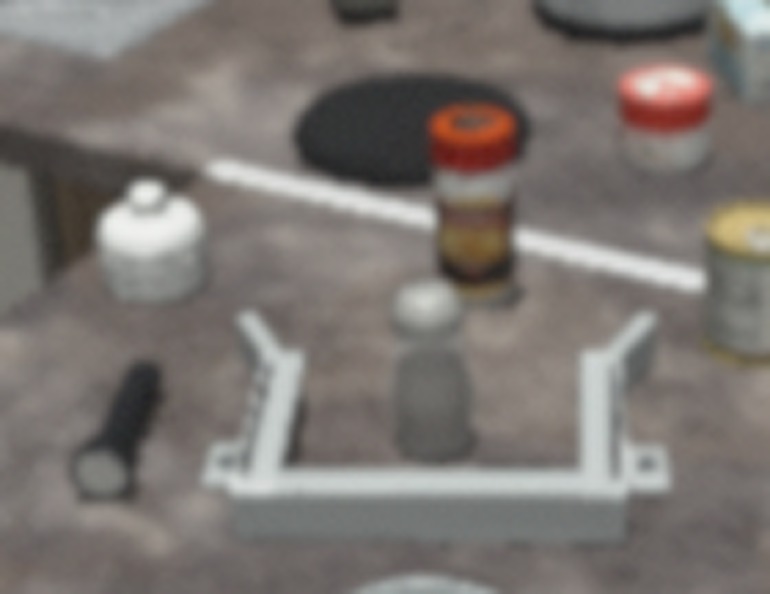

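```bash
cat > m.py <<'E'
from h import *
def rect(c,z,x0,x1,y0,y1,mm=1.0):
    # rectified view of plane z: col = (y1-y)/mm, row=(x1-x)/mm  (like top view)
    W=int((y1-y0)*1000/mm);H=int((x1-x0)*1000/mm)
    q=np.float32([proj(c,(x,y,z)) for x,y in((x1,y1),(x1,y0),(x0,y0),(x0,y1))])
    M=cv2.getPerspectiveTransform(q,np.float32([(0,0),(W,0),(W,H),(0,H)]))
    return cv2.warpPerspective(c["img"],M,(W,H),flags=cv2.INTER_CUBIC)
def base(c,x0=.38,x1=.68,y0=-.3,y1=.4,th=48):
    im=rect(c,.02,x0,x1,y0,y1);g=cv2.GaussianBlur(im,(5,5),0).max(2)
    m=cv2.morphologyEx((g<th).astype(np.uint8),cv2.MORPH_OPEN,np.ones((25,25)))
    out=[]
    for k in cv2.findContours(m,0,1)[0]:
        if cv2.contourArea(k)<5000:continue
        (u,v),(a,b),_=cv2.fitEllipse(k);out.append((x1-v/1000,y1-u/1000,a,b))
    return out
E
cat > d.py <<'E'
from m import *
c=np.load("top0.npy",allow_pickle=True).item()
for th in(40,48,56):print(th,base(c,th=th))
x0,x1,y0,y1=.38,.68,-.3,.05
im=rect(c,.029,x0,x1,y0,y1);cv2.imwrite("pics/rect0.png",cv2.resize(im,None,fx=2,fy=2))
g=im.min(2).astype(float)
print(np.percentile(g,[5,50,95,99]))
def cross(p,q): # subpixel first crossing from dark to bright along p->q (x,y)
    n=int(np.hypot(q[0]-p[0],q[1]-p[1])*4000)
    P=np.linspace(p,q,n);u=(y1-P[:,1])*1000;v=(x1-P[:,0])*1000
    s=cv2.remap(g.astype(np.float32),u.astype(np.float32)[None],v.astype(np.float32)[None],1)[0]
    i=np.argmax(s>140);return P[i] if s[i]>140 else None
def edge(ps):
    P=np.array([e for a,b in ps if (e:=cross(a,b)) is not None])
    for _ in range(3):
        m=P.mean(0);d=np.linalg.svd(P-m)[2][0];n=np.array([-d[1],d[0]]);r=(P-m)@n;P=P[abs(r)<max(.0015,2*r.std())] if _<2 else P
    if abs(d[0])>abs(d[1]): d=d*np.sign(d[0])
    else: d=-d*np.sign(d[1])
    return m,d,r.std(),len(P)
cy=-.15;cx=.53
ys=np.linspace(-.125,-.20,30)
A=edge([((.55,y),(.65,y)) for y in ys]);B=edge([((.50,y),(.40,y)) for y in ys])
C=edge([((x,-.18),(x,-.28)) for x in np.linspace(.47,.575,40)])
for e in(A,B,C):print(np.round(e[0],4),np.round(np.degrees(np.arctan2(e[1][1],e[1][0])),2),e[2],e[3])
E
python3 d.py
```

```text
40 []
48 []
56 []
[ 97. 129. 221. 229.]
[ 0.5801 -0.1614] -42.83 0.009633948565035648 29
[ 0.461  -0.1631] -94.15 0.00044794299718773104 29
[ 0.5185 -0.2147] -3.86 0.0004714971506133131 36
```

View pics/rect0.png

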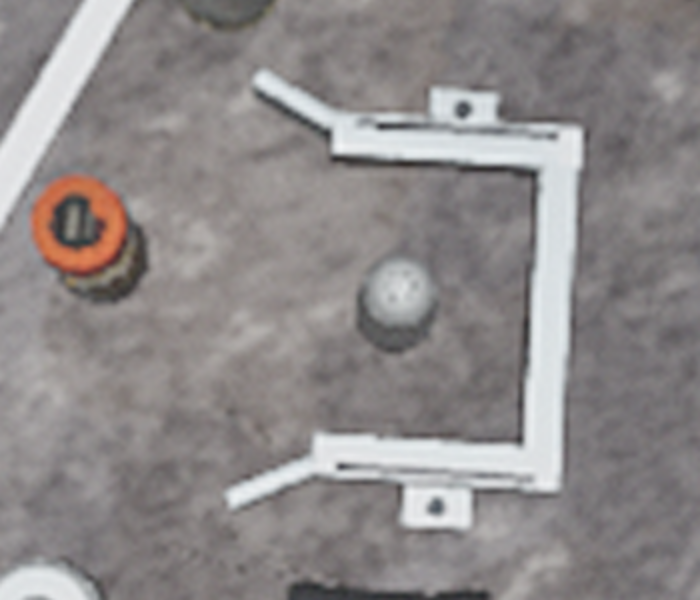

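```bash
sed -i 's/s>140/s>185/;s/s\[i\]>140/s[i]>185/' d.py; sed -i 's/(40,48,56)/(60,75,85)/' d.py
cat >> d.py <<'E'
b=rect(c,.02,.38,.68,-.3,.4).max(2);print("val",b[150,110:260:15])
# axes
ang=np.mean([np.arctan2(A[1][1],A[1][0]),np.arctan2(B[1][1],B[1][0]),np.arctan2(C[1][1],C[1][0])-np.pi/2])
ex=np.array([np.cos(ang),np.sin(ang)]);ey=np.array([-ex[1],ex[0]])
print("yaw",np.degrees(ang),"lip gap",(A[0]-B[0])@ey)
h_y=((A[0]+B[0])/2)@ey; h_x=C[0]@ex+.009-.0785
home=h_x*ex+h_y*ey;print("home",home,"ex",ex)
np.save("dock.npy",np.array([*home,ang]))
E
python3 d.py
```

```text
60 []
75 [(0.5215600280761719, 0.21347271728515627, 128.2427520751953, 158.5507354736328)]
85 [(0.5152322235107423, 0.20560231018066408, 150.83213806152344, 153.0865936279297)]
[ 97. 129. 221. 229.]
[ 0.6015 -0.1625] -93.85 0.0004159969868126094 30
[ 0.4597 -0.1625] -93.8 0.00047293080473609687 30
[ 0.5225 -0.216 ] -3.97 0.0004875238749162861 40
val [136  61  67  62  62  67  73  61  69  67]
yaw -93.87315783171779 lip gap 0.14146844594754857
home [ 0.53167991 -0.14696491] ex [-0.06754788 -0.99771603]
```

```bash
cat > t.py <<'E'
from h import *
from scipy.spatial.transform import Rotation as Ro
import sys
def go(x,y,z):
    o=get_obs();R=Ro.from_quat(o["ee_rot"]).as_matrix()
    d=R.T@(np.array([x,y,z])-o["position"])
    print("clk %.2f pos %s F %s w %.3f"%(o["clock"],np.round(o["position"],4),np.round(o["ft_force"],1),o["grip_width"]))
    print("tool x",np.round(R[:,0],3),"y",np.round(R[:,1],3),"z",np.round(R[:,2],3),"yaw of z",round(np.degrees(np.arctan2(R[1,2],R[0,2])),1))
    print("delta tool",np.round(d,4))
if __name__=="__main__":go(*map(float,sys.argv[1:4]))
E
python3 t.py .553 0 .25
python3 - <<'E'
from m import *
c=np.load("top0.npy",allow_pickle=True).item();s=np.load("side0.npy",allow_pickle=True).item()
for th in(85,92,98):print(th,base(c,th=th))
# jar: red/orange cap, both views; shaker
def cap(c):
    h=cv2.cvtColor(c["img"],cv2.COLOR_BGR2HSV);m=((h[...,0]<14)&(h[...,1]>150)&(h[...,2]>120)).astype(np.uint8)
    n,l,st,ce=cv2.connectedComponentsWithStats(m)
    return [(st[i].tolist(),ce[i].round(1).tolist()) for i in range(1,n) if st[i,4]>60]
for n,q in(("top",c),("side",s)):print(n,cap(q))
im=rect(c,.106,.50,.60,-.06,.06);h=cv2.cvtColor(im,cv2.COLOR_BGR2HSV)
m=((h[...,0]<14)&(h[...,1]>140)).astype(np.uint8);k=max(cv2.findContours(m,0,1)[0],key=cv2.contourArea)
(u,v),r=cv2.minEnclosingCircle(k);print("jar",.60-v/1000,.06-u/1000,r)
# shaker side silhouette check
for X in((.527,-.147,.09),(.527,-.147,0),(.553,0,.106),(.553,0,0)):print(X,np.round(proj(s,X),1))
E
```

```text
clk 0.10 pos [ 0.2472 -0.5737  0.2386] F [ 0.1 -0.5  0.4] w 0.998
tool x [-0.     0.001 -1.   ] y [ 0.918  0.396 -0.   ] z [ 0.396 -0.918 -0.001] yaw of z -66.7
delta tool [-0.0109  0.5079 -0.4059]
85 [(0.5152322235107423, 0.20560231018066408, 150.83213806152344, 153.0865936279297)]
92 [(0.5154030151367188, 0.20545257568359376, 151.600341796875, 153.9064483642578)]
98 [(0.5153108825683594, 0.20557331848144533, 152.19969177246094, 154.58506774902344)]
top [([215, 170, 18, 18, 124], [224.1, 179.2])]
side [([248, 160, 15, 8, 76], [255.3, 163.6])]
jar 0.5533333320617676 0.0017333335876464837 21.507823944091797
(0.527, -0.147, 0.09) [247.1 192.3]
(0.527, -0.147, 0) [248.1 220.8]
(0.553, 0, 0.106) [255.4 162.8]
(0.553, 0, 0) [256.1 193.9]
```

>>> {"method": "play_rows", "body": {"increments": "0 0 0 -0.137;0 0 0 -0.137;0 0 0 -0.137;0 0 0 -0.137;0 0 0 -0.137;0 0 0 -0.137;0 0 0 -0.137;0 0 0 -0.137;0 0 0 0", "hand": -1, "squeeze": 30}}

```text
clock: 1.0
position: [0.2462, -0.5718, 0.234]
ee_rot: [0.012, 0.709, -0.006, 0.705]
ft_force: [0.1, 0.6, 0.2]
grip_width: 0.997
```

```bash
python3 t.py .5535 0.001 .2
```

```text
clk 1.00 pos [ 0.2462 -0.5718  0.234 ] F [0.1 0.6 0.2] w 0.997
tool x [-0.004  0.009 -1.   ] y [0.024 1.    0.009] z [ 1.    -0.024 -0.005] yaw of z -1.4
delta tool [0.0376 0.5797 0.2935]
```

>>> {"method": "play_rows", "body": {"increments": "0 0.04 0.02 0.02;0 0.04 0.02 0.02;0 0.04 0.02 0;0 0.04 0.02 0;0 0.04 0.02 0;0 0.04 0.02 0;0 0.04 0.02 0;0 0.04 0.02 0;0 0.04 0.02 0;0 0.04 0.02 0;0 0.04 0.02 0;0 0.04 0.02 0;0 0.04 0.02 0;0 0.03 0.02 0;0 0.02 0.01 0;0 0 0 0"}}

```text
clock: 2.6
position: [0.5976, -0.0104, 0.2333]
ee_rot: [0.056, 0.708, -0.048, 0.702]
ft_force: [-1.8, 0.2, 0.9]
grip_width: 1.001
```

```bash
python3 t.py .5535 0.001 .15
```

```text
clk 2.60 pos [ 0.5976 -0.0104  0.2333] F [-1.8  0.2  0.9] w 1.001
tool x [-0.008  0.012 -1.   ] y [0.148 0.989 0.011] z [ 0.989 -0.148 -0.009] yaw of z -8.5
delta tool [ 0.0837  0.0039 -0.0445]
```

>>> {"method": "play_rows", "body": {"increments": "0.01 0.002 -0.022 0;0.01 0.002 -0.022 -0.05;0.03 0 0 0;0.03 0 0 0;0 0 0 0"}}

```text
clock: 3.1
position: [0.5513, -0.001, 0.1509]
ee_rot: [0.045, 0.709, -0.037, 0.703]
ft_force: [-0.9, 0.1, 0.4]
grip_width: 1.001
```

```bash
python3 t.py .5535 0.001 .075
```

```text
clk 3.10 pos [ 0.5513 -0.001   0.1509] F [-0.9  0.1  0.4] w 1.001
tool x [-0.008  0.011 -1.   ] y [0.116 0.993 0.01 ] z [ 0.993 -0.116 -0.01 ] yaw of z -6.6
delta tool [0.0759 0.0015 0.0026]
```

>>> {"method": "play_rows", "body": {"increments": "0.025 0.001 0.002 0;0.025 0.001 0 0;0.02 0 0 0;0.006 0 0 0;0 0 0 0"}}

```text
clock: 3.6
position: [0.5556, -0.0022, 0.0786]
ee_rot: [0.05, 0.707, -0.044, 0.704]
ft_force: [-0.6, -0.3, 0.1]
grip_width: 1.004
```

```bash
python3 t.py .5535 0.001 .075;python3 - <<'E'
from h import *
c=camera("side");cv2.imwrite("pics/s1.png",cv2.resize(c["img"][100:240,180:340],(800,600),interpolation=cv2.INTER_CUBIC))
E
```

```text
clk 3.60 pos [ 0.5556 -0.0022  0.0786] F [-0.6 -0.3  0.1] w 1.004
tool x [-0.004  0.009 -1.   ] y [0.131 0.991 0.008] z [ 0.991 -0.131 -0.005] yaw of z -7.6
delta tool [ 0.0037  0.0029 -0.0025]
```

View pics/s1.png

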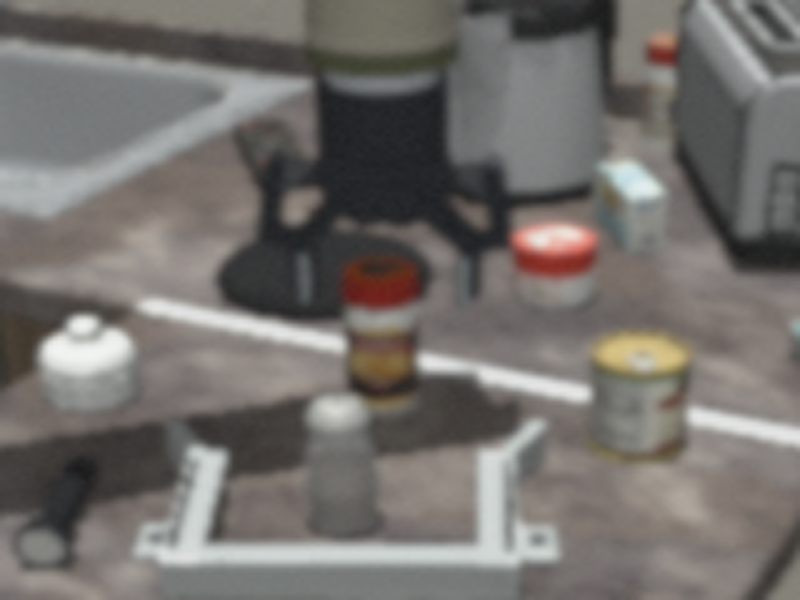

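The jar, with its cap at (382,285), sits centred between the open fingers at (305,275) and (468,275). I'll close on it.

>>> {"method": "play_rows", "body": {"increments": "0.003 0.003 -0.002 0;0 0 0 0;0 0 0 0;0 0 0 0;0 0 0 0;0 0 0 0;0 0 0 0;0 0 0 0", "hand": 1, "squeeze": 30}}

```text
clock: 4.45
position: [0.5559, 0.001, 0.0798]
ee_rot: [0.05, 0.705, -0.044, 0.706]
ft_force: [-0.4, 0.8, -1.5]
grip_width: 0.512
```

>>> {"method": "play_rows", "body": {"increments": "-0.02 0 0 0;-0.02 0 0 0;-0.03 0 0 0;-0.03 0 0 0;0 0 0 0"}}

```text
clock: 4.95
position: [0.5547, 0.0003, 0.1818]
ee_rot: [0.05, 0.706, -0.044, 0.705]
ft_force: [-0.1, -0.4, -0.9]
grip_width: 0.511
```

```bash
python3 t.py .5 -0.3 .18;python3 - <<'E'
from h import *
c=camera("side");cv2.imwrite("pics/s2.png",cv2.resize(c["img"][80:240,150:340],(800,600),interpolation=cv2.INTER_CUBIC))
E
```

```text
clk 4.95 pos [5.547e-01 3.000e-04 1.818e-01] F [-0.1 -0.4 -0.9] w 0.511
tool x [-0.002  0.009 -1.   ] y [0.133 0.991 0.008] z [ 0.991 -0.133 -0.003] yaw of z -7.6
delta tool [-0.0007 -0.3049 -0.0143]
```

View pics/s2.png

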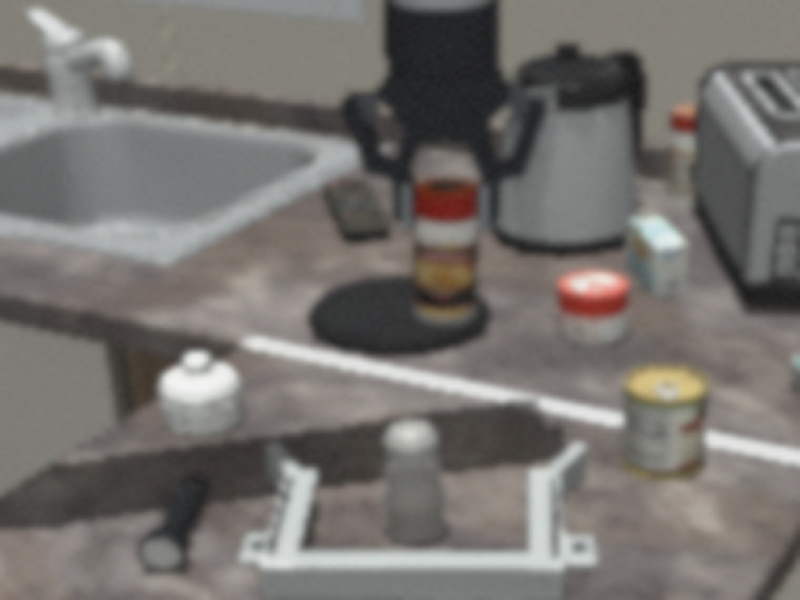

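>>> {"method": "play_rows", "body": {"increments": "-0.02 0 0 0;-0.02 -0.01 0 0;0 -0.025 -0.003 0;0 -0.03 -0.004 0;0 -0.03 -0.004 0;0 -0.03 -0.004 0;0 -0.03 -0.004 0;0 -0.03 -0.004 0;0 -0.03 -0.004 0;0 -0.03 -0.004 0;0 -0.03 -0.004 0;0 -0.025 -0.003 0;0 -0.01 -0.001 0;0 0 0 0;0 0 0 0"}}

```text
clock: 6.5
position: [0.4639, -0.3104, 0.1992]
ee_rot: [0.052, 0.716, -0.04, 0.695]
ft_force: [-1.2, 1.2, -0.6]
grip_width: 0.514
```

```bash
python3 t.py .47 -0.31 .079
```

```text
clk 6.50 pos [ 0.4639 -0.3104  0.1992] F [-1.2  1.2 -0.6] w 0.514
tool x [-0.028  0.019 -0.999] y [0.129 0.991 0.015] z [ 0.991 -0.129 -0.03 ] yaw of z -7.4
delta tool [ 0.12   -0.0006  0.0096]
```

>>> {"method": "play_rows", "body": {"increments": "0.03 0 0.004 0;0.03 0 0.001 0;0.03 0 0 0;0.02 0 0 0;0.004 0 0 0;0 0 0 0"}}

```text
clock: 7.1
position: [0.4711, -0.2987, 0.0827]
ee_rot: [0.048, 0.715, -0.035, 0.697]
ft_force: [0.5, -0.2, -0.7]
grip_width: 0.512
```

```bash
python3 t.py .47 -0.31 .0795
```

```text
clk 7.10 pos [ 0.4711 -0.2987  0.0827] F [ 0.5 -0.2 -0.7] w 0.512
tool x [-0.024  0.02  -1.   ] y [0.117 0.993 0.017] z [ 0.993 -0.116 -0.026] yaw of z -6.7
delta tool [ 0.003  -0.0114  0.0003]
```

>>> {"method": "play_rows", "body": {"increments": "0.0025 0 0 0;0 0 0 0"}}

```text
clock: 7.3
position: [0.4725, -0.298, 0.0821]
ee_rot: [0.047, 0.714, -0.034, 0.698]
ft_force: [-1.2, -0.4, -0.8]
grip_width: 0.51
```

>>> {"method": "play_rows", "body": {"increments": "0.001 0 0 0;0 0 0 0"}}

```text
clock: 7.5
position: [0.4735, -0.2984, 0.0827]
ee_rot: [0.047, 0.713, -0.035, 0.699]
ft_force: [-0.4, -0.1, -1.7]
grip_width: 0.511
```

>>> {"method": "play_rows", "body": {"increments": "0.004 0 0 0;0.003 0 0 0"}}

```text
clock: 7.7
position: [0.4742, -0.2997, 0.079]
ee_rot: [0.046, 0.712, -0.036, 0.699]
ft_force: [-11.9, 3.9, 37.8]
grip_width: 0.514
```

>>> {"method": "play_rows", "body": {"increments": "0.003 0 0 0;0 0 0 0"}}

```text
clock: 7.9
position: [0.4745, -0.3012, 0.0801]
ee_rot: [0.045, 0.712, -0.038, 0.7]
ft_force: [-0.2, -0.3, -2.3]
grip_width: 0.51
```

>>> {"method": "play_rows", "body": {"increments": "0.001 0 0 0;0 0 0 0;0 0 0 0;0 0 0 0;0 0 0 0", "hand": -1}}

```text
clock: 8.4
position: [0.4745, -0.3014, 0.0786]
ee_rot: [0.045, 0.712, -0.038, 0.7]
ft_force: [0.7, 0.3, -1.0]
grip_width: 1.003
```

>>> {"method": "play_rows", "body": {"increments": "-0.02 0 0 0;-0.03 0 0 0;-0.03 0 0 0;-0.03 0 0 0;0 0 0 0"}}

```text
clock: 8.9
position: [0.4756, -0.3018, 0.1907]
ee_rot: [0.046, 0.713, -0.037, 0.699]
ft_force: [0.6, -0.0, -0.1]
grip_width: 0.999
```

```bash
python3 t.py .527 -0.147 .16;python3 - <<'E'
from h import *
c=camera("side");cv2.imwrite("pics/s3.png",cv2.resize(c["img"][120:320,120:360],(720,600),interpolation=cv2.INTER_CUBIC))
c=camera("top");cv2.imwrite("pics/t3.png",cv2.resize(c["img"],(800,600),interpolation=cv2.INTER_CUBIC))
E
```

```text
clk 8.90 pos [ 0.4756 -0.3018  0.1907] F [ 0.6 -0.  -0.1] w 0.999
tool x [-0.02   0.014 -1.   ] y [0.117 0.993 0.011] z [ 0.993 -0.117 -0.021] yaw of z -6.7
delta tool [0.0318 0.1594 0.0336]
```

View pics/s3.png

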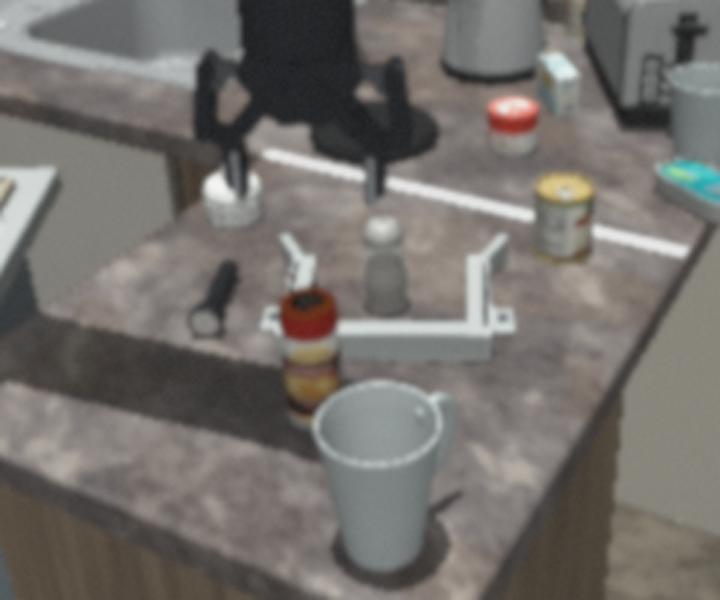

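View pics/t3.png

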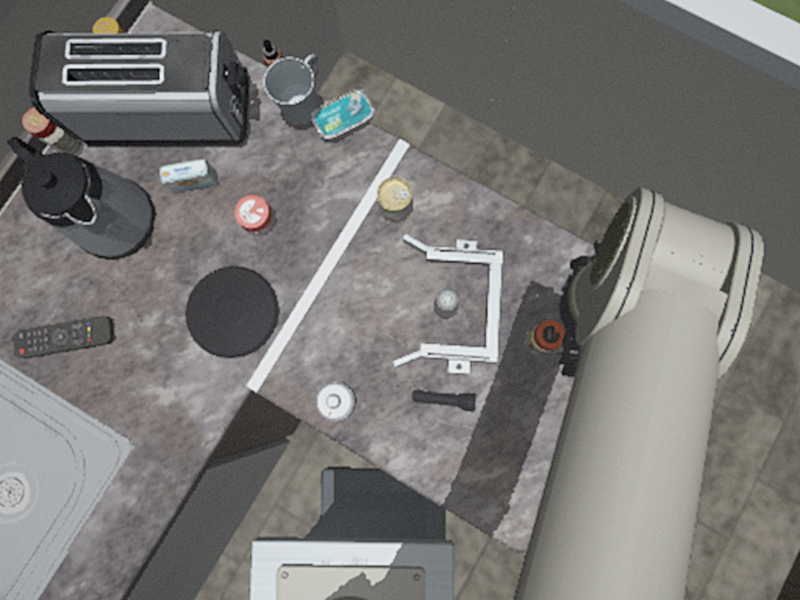

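The jar stands upright at (548,335) in the top view, and the dock and the other items haven't moved. The shaker is next.

>>> {"method": "play_rows", "body": {"increments": "0 0.02 0.005 0;0 0.03 0.006 0;0 0.03 0.006 0;0 0.03 0.006 0;0 0.03 0.006 0;0 0.015 0.004 0;0.03 0 0 0;0.02 0 0 0;0 0 0 0"}}

```text
clock: 9.9
position: [0.5189, -0.1424, 0.1243]
ee_rot: [0.049, 0.72, -0.034, 0.691]
ft_force: [-1.0, -1.0, 1.0]
grip_width: 0.996
```

```bash
python3 t.py .527 -0.147 .054
```

```text
clk 9.90 pos [ 0.5189 -0.1424  0.1243] F [-1. -1.  1.] w 0.996
tool x [-0.04   0.024 -0.999] y [0.118 0.993 0.019] z [ 0.992 -0.118 -0.042] yaw of z -6.8
delta tool [ 0.0698 -0.0049  0.0115]
```

>>> {"method": "play_rows", "body": {"increments": "0.01 -0.002 0.007 0;0.02 -0.003 0.004 0;0.02 0 0.002 0;0.015 0 0 0;0.004 0 0 0;0 0 0 0"}}

```text
clock: 10.5
position: [0.5302, -0.1496, 0.0513]
ee_rot: [0.05, 0.72, -0.035, 0.691]
ft_force: [0.5, 0.4, -0.6]
grip_width: 1.004
```

```bash
python3 t.py .527 -0.147 .054
```

```text
clk 10.50 pos [ 0.5302 -0.1496  0.0513] F [ 0.5  0.4 -0.6] w 1.004
tool x [-0.04   0.024 -0.999] y [0.121 0.993 0.019] z [ 0.992 -0.12  -0.042] yaw of z -6.9
delta tool [-0.0025  0.0023 -0.0036]
```

>>> {"method": "play_rows", "body": {"increments": "-0.002 0.002 -0.004 0;0 0 0 0;0 0 0 0;0 0 0 0;0 0 0 0;0 0 0 0;0 0 0 0", "hand": 1}}

```text
clock: 11.2
position: [0.5278, -0.1476, 0.0569]
ee_rot: [0.05, 0.719, -0.036, 0.693]
ft_force: [0.1, -0.1, -2.0]
grip_width: 0.405
```

>>> {"method": "play_rows", "body": {"increments": "-0.02 0 0 0;-0.03 0 0 0;-0.03 0 0 0;-0.03 0 0 0;-0.03 0 0 0;0 0 0 0"}}

```text
clock: 11.8
position: [0.5316, -0.1503, 0.2002]
ee_rot: [0.05, 0.72, -0.035, 0.691]
ft_force: [0.7, 0.2, -1.9]
grip_width: 0.407
```

```bash
python3 t.py .58 -0.305 .19;python3 - <<'E'
from h import *
c=camera("side");cv2.imwrite("pics/s4.png",cv2.resize(c["img"][80:280,120:360],(720,600),interpolation=cv2.INTER_CUBIC))
E
```

```text
clk 11.80 pos [ 0.5316 -0.1503  0.2002] F [ 0.7  0.2 -1.9] w 0.407
tool x [-0.04   0.024 -0.999] y [0.12  0.993 0.019] z [ 0.992 -0.12  -0.042] yaw of z -6.9
delta tool [ 0.0046 -0.1479  0.0669]
```

View pics/s4.png

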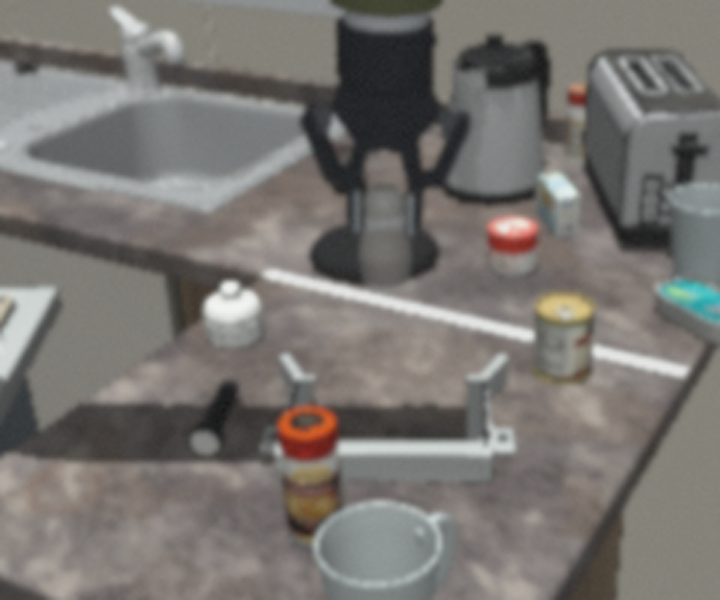

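>>> {"method": "play_rows", "body": {"increments": "0 -0.01 0.008 0;0 -0.02 0.01 0;0 -0.025 0.01 0;0 -0.025 0.01 0;0 -0.025 0.01 0;0 -0.02 0.008 0;0 -0.01 0.003 0;0 0 0 0;0 0 0 0"}}

```text
clock: 12.75
position: [0.5709, -0.2999, 0.178]
ee_rot: [0.052, 0.727, -0.033, 0.684]
ft_force: [1.0, 0.6, -0.1]
grip_width: 0.406
```

```bash
python3 t.py .58 -0.305 .062
```

```text
clk 12.75 pos [ 0.5709 -0.2999  0.178 ] F [ 1.   0.6 -0.1] w 0.406
tool x [-0.059  0.029 -0.998] y [0.121 0.992 0.022] z [ 0.991 -0.119 -0.062] yaw of z -6.9
delta tool [ 0.115  -0.0065  0.0169]
```

>>> {"method": "play_rows", "body": {"increments": "0.02 -0.002 0.006 0;0.03 -0.002 0.006 0;0.03 0 0.003 0;0.02 0 0 0;0.006 0 0 0;0 0 0 0"}}

```text
clock: 13.35
position: [0.5807, -0.2949, 0.0695]
ee_rot: [0.049, 0.726, -0.03, 0.685]
ft_force: [0.3, -0.7, -0.3]
grip_width: 0.406
```

```bash
python3 t.py .58 -0.305 .058
```

```text
clk 13.35 pos [ 0.5807 -0.2949  0.0695] F [ 0.3 -0.7 -0.3] w 0.406
tool x [-0.057  0.03  -0.998] y [0.113 0.993 0.024] z [ 0.992 -0.111 -0.06 ] yaw of z -6.4
delta tool [ 0.0112 -0.0104  0.0011]
```

>>> {"method": "play_rows", "body": {"increments": "0.005 -0.003 0 0;0.004 0 0 0;0 0 0 0"}}

```text
clock: 13.65
position: [0.5814, -0.2975, 0.0629]
ee_rot: [0.048, 0.725, -0.03, 0.686]
ft_force: [0.6, 0.0, -1.3]
grip_width: 0.405
```

>>> {"method": "play_rows", "body": {"increments": "0.003 0 0 0;0 0 0 0"}}

```text
clock: 13.85
position: [0.5817, -0.2979, 0.0609]
ee_rot: [0.048, 0.724, -0.031, 0.687]
ft_force: [0.9, -0.2, -0.6]
grip_width: 0.405
```

>>> {"method": "play_rows", "body": {"increments": "0.003 0 0 0;0 0 0 0"}}

```text
clock: 14.05
position: [0.5818, -0.298, 0.0581]
ee_rot: [0.048, 0.724, -0.031, 0.687]
ft_force: [-1.1, -0.4, -1.9]
grip_width: 0.407
```

>>> {"method": "play_rows", "body": {"increments": "0.003 0 0 0;0 0 0 0"}}

```text
clock: 14.25
position: [0.5826, -0.298, 0.0566]
ee_rot: [0.048, 0.724, -0.031, 0.688]
ft_force: [1.3, 0.0, -0.9]
grip_width: 0.409
```

>>> {"method": "play_rows", "body": {"increments": "0 0 0 0;0 0 0 0;0 0 0 0;0 0 0 0;0 0 0 0", "hand": -1}}

```text
clock: 14.75
position: [0.5826, -0.298, 0.0563]
ee_rot: [0.048, 0.724, -0.031, 0.688]
ft_force: [0.2, -0.2, 0.3]
grip_width: 1.0
```

>>> {"method": "play_rows", "body": {"increments": "-0.01 0 0 0;-0.03 0 0 0;-0.03 0 0 0;-0.03 0 0 0;-0.03 0 0 0;0 0 0 0"}}

```text
clock: 15.35
position: [0.5889, -0.3012, 0.1938]
ee_rot: [0.048, 0.724, -0.031, 0.688]
ft_force: [1.2, 0.5, 0.1]
grip_width: 0.996
```

```bash
python3 t.py .515 0.315 .19;python3 - <<'E'
from h import *
c=camera("side");cv2.imwrite("pics/s5.png",cv2.resize(c["img"][140:340,120:360],(720,600),interpolation=cv2.INTER_CUBIC))
E
```

```text
clk 15.35 pos [ 0.5889 -0.3012  0.1938] F [1.2 0.5 0.1] w 0.996
tool x [-0.049  0.028 -0.998] y [0.112 0.994 0.022] z [ 0.993 -0.11  -0.052] yaw of z -6.3
delta tool [ 0.0244  0.6039 -0.1411]
```

View pics/s5.png

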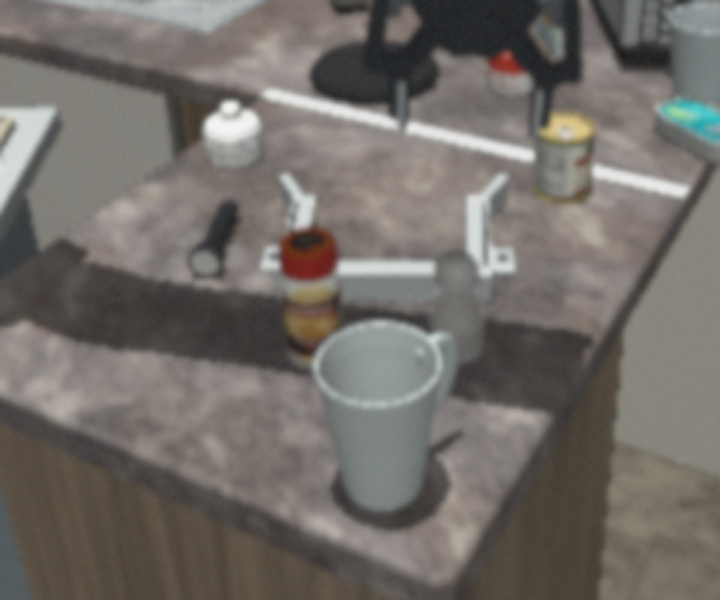

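>>> {"method": "play_rows", "body": {"increments": "0 0.02 -0.005 -0.02;0 0.04 -0.01 -0.02;0 0.04 -0.01 0;0 0.04 -0.01 0;0 0.04 -0.01 0;0 0.04 -0.01 0;0 0.04 -0.01 0;0 0.04 -0.01 0;0 0.04 -0.01 0;0 0.04 -0.01 0;0 0.04 -0.01 0;0 0.03 -0.005 0;0 0 0 0;0 0 0 0"}}

```text
clock: 16.8
position: [0.5014, 0.1712, 0.1997]
ee_rot: [0.034, 0.73, -0.017, 0.682]
ft_force: [-0.1, -0.7, -0.2]
grip_width: 0.998
```

```bash
python3 t.py .515 0.315 .19
```

```text
clk 16.80 pos [0.5014 0.1712 0.1997] F [-0.1 -0.7 -0.2] w 0.998
tool x [-0.066  0.027 -0.997] y [0.073 0.997 0.022] z [ 0.995 -0.071 -0.068] yaw of z -4.1
delta tool [0.0127 0.1441 0.004 ]
```

>>> {"method": "play_rows", "body": {"increments": "0 0.03 0 0;0 0.03 0.002 0;0 0.03 0.002 0;0 0.03 0 0;0 0.02 0 0;0 0.005 0 0;0.03 0 0 0;0.03 0 0 0;0 0 0 0"}}

```text
clock: 17.7
position: [0.5177, 0.3066, 0.1362]
ee_rot: [0.038, 0.731, -0.026, 0.681]
ft_force: [-0.1, -1.3, -0.6]
grip_width: 1.003
```

```bash
python3 t.py .515 0.315 .06;python3 - <<'E'
from h import *
c=camera("side");cv2.imwrite("pics/s6.png",cv2.resize(c["img"][60:210,160:360],(800,600),interpolation=cv2.INTER_CUBIC))
E
```

```text
clk 17.70 pos [0.5177 0.3066 0.1362] F [-0.1 -1.3 -0.6] w 1.003
tool x [-0.07   0.02  -0.997] y [0.091 0.996 0.013] z [ 0.993 -0.09  -0.071] yaw of z -5.2
delta tool [0.0764 0.0071 0.002 ]
```

View pics/s6.png

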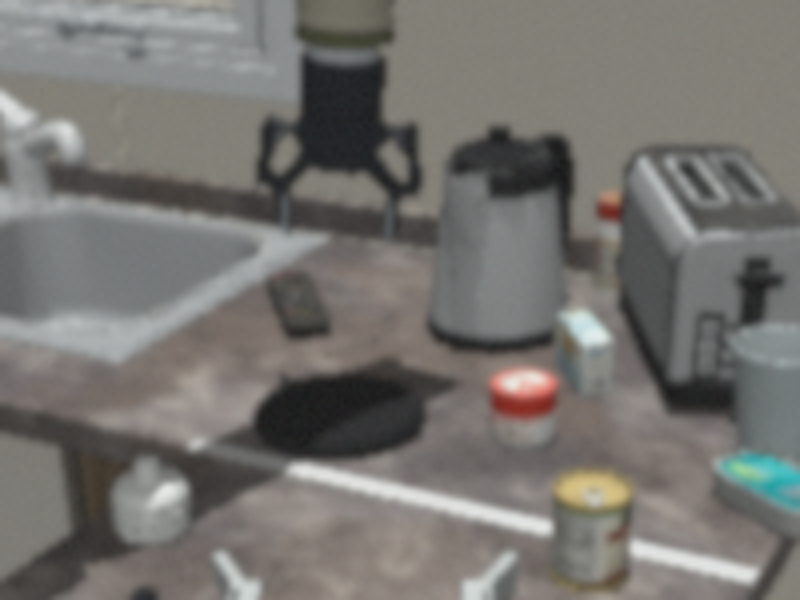

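>>> {"method": "play_rows", "body": {"increments": "0.02 0.005 0.002 0;0.03 0.005 0.002 0;0.03 0.002 0.002 0;0.02 0 0.001 0;0.005 0 0 0;0 0 0 0"}}

```text
clock: 18.35
position: [0.5289, 0.3166, 0.0408]
ee_rot: [0.043, 0.726, -0.028, 0.686]
ft_force: [0.5, -0.7, 0.0]
grip_width: 0.997
```

```bash
python3 t.py .515 0.315 .008;python3 - <<'E'
from h import *
c=camera("side");cv2.imwrite("pics/s7.png",cv2.resize(c["img"][90:190,200:333],(800,600),interpolation=cv2.INTER_CUBIC))
E
```

```text
clk 18.35 pos [0.5289 0.3166 0.0408] F [ 0.5 -0.7  0. ] w 0.997
tool x [-0.055  0.024 -0.998] y [0.101 0.995 0.018] z [ 0.993 -0.1   -0.057] yaw of z -5.7
delta tool [ 0.0334 -0.0036 -0.0118]
```

View pics/s7.png

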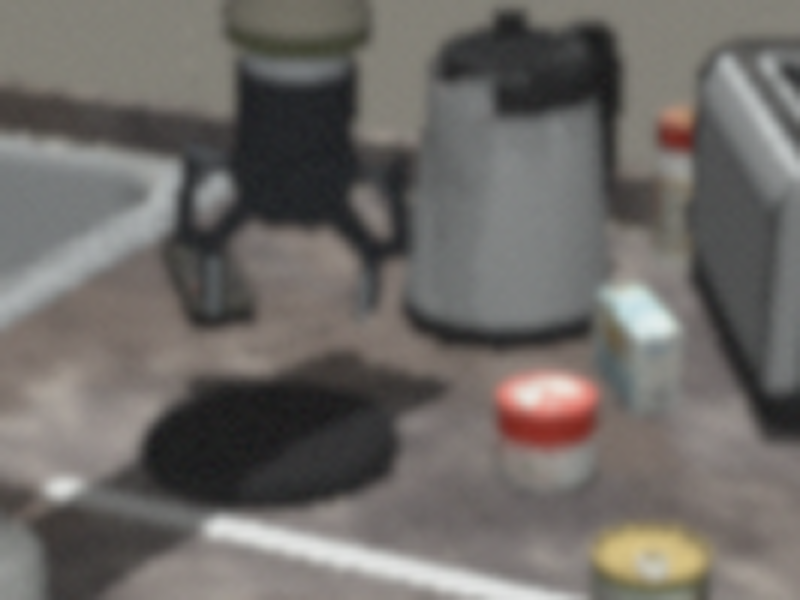

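```bash
python3 - <<'E'
from h import *
s=np.load("side0.npy",allow_pickle=True).item()
for z in(.02,.03,.04,.05,.06):print(z,np.round(proj(s,(.485,.320,z)),1),np.round(proj(s,(.573,.312,z)),1))
E
```

```text
0.02 [236.1 148.4] [259.1 148.5]
0.03 [235.9 146. ] [259.  146.1]
0.04 [235.8 143.5] [259.  143.6]
0.05 [235.7 141.1] [259.  141.1]
0.06 [235.6 138.6] [258.9 138.6]
```

>>> {"method": "play_rows", "body": {"increments": "0.015 0 -0.006 0;0.01 0 -0.006 0;0.005 0 -0.003 0;0 0 0 0"}}

```text
clock: 18.8
position: [0.513, 0.3195, 0.0133]
ee_rot: [0.044, 0.724, -0.028, 0.688]
ft_force: [1.2, 0.4, -0.1]
grip_width: 1.002
```

```bash
python3 t.py .515 0.315 .004
```

```text
clk 18.80 pos [0.513  0.3195 0.0133] F [ 1.2  0.4 -0.1] w 1.002
tool x [-0.05   0.026 -0.998] y [0.102 0.995 0.02 ] z [ 0.994 -0.101 -0.053] yaw of z -5.8
delta tool [ 0.0091 -0.0045  0.003 ]
```

>>> {"method": "play_rows", "body": {"increments": "0.006 -0.002 0.001 0;0.004 0 0 0;0 0 0 0"}}

```text
clock: 19.1
position: [0.5134, 0.3177, 0.0028]
ee_rot: [0.044, 0.724, -0.028, 0.688]
ft_force: [-0.7, 0.5, -0.1]
grip_width: 1.005
```

```bash
python3 t.py .515 0.29 .004
```

```text
clk 19.10 pos [0.5134 0.3177 0.0028] F [-0.7  0.5 -0.1] w 1.005
tool x [-0.05   0.026 -0.998] y [0.102 0.995 0.021] z [ 0.994 -0.1   -0.052] yaw of z -5.8
delta tool [-0.002  -0.0274  0.0043]
```

>>> {"method": "play_rows", "body": {"increments": "-0.0005 -0.012 0.002 -0.02;-0.0005 -0.012 0.002 -0.01;-0.0005 -0.012 0.002 0;-0.0005 -0.012 0.002 0;-0.0005 -0.012 0.002 0;-0.0005 -0.012 0.002 0;0 0 0 0"}}

```text
clock: 19.8
position: [0.5212, 0.2399, 0.004]
ee_rot: [0.034, 0.724, -0.017, 0.689]
ft_force: [0.7, 1.1, 0.3]
grip_width: 0.998
```

```bash
python3 t.py .515 0.2 .004;python3 - <<'E'
from m import *
c=camera("top");print(base(c,th=92));cv2.imwrite("pics/t8.png",cv2.resize(c["img"][120:280,80:340],(800,492),interpolation=cv2.INTER_CUBIC))
E
```

```text
clk 19.80 pos [0.5212 0.2399 0.004 ] F [0.7 1.1 0.3] w 0.998
tool x [-0.049  0.027 -0.998] y [0.073 0.997 0.023] z [ 0.996 -0.072 -0.051] yaw of z -4.1
delta tool [-0.0008 -0.0403 -0.0033]
[(0.5032249603271485, 0.14408573913574219, 121.45214080810547, 295.7197265625)]
```

View pics/t8.png

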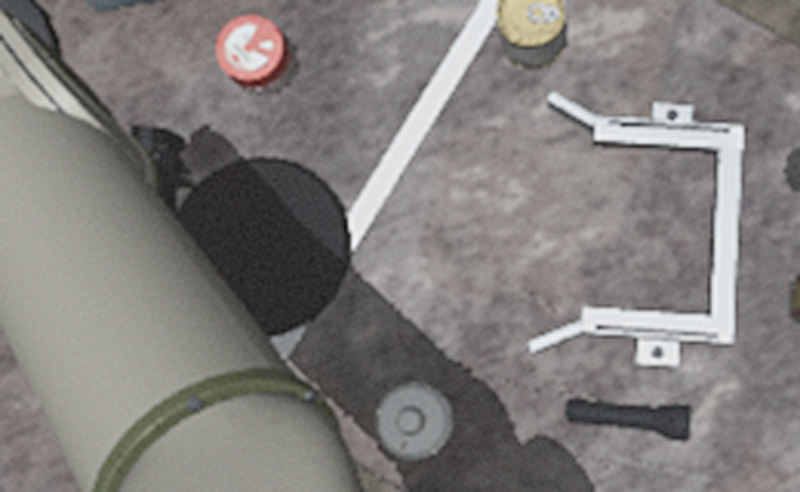

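```bash
cat > fc.py <<'E'
from h import *
from scipy.optimize import least_squares
def fit(pts,sx,sy,ox,oy,z=.02,r=.078):
    c=np.load("top0.npy",allow_pickle=True).item()
    P=np.array([onz(c,ox+u/sx,oy+v/sy,z)[:2] for u,v in pts])
    s=least_squares(lambda q:np.hypot(*(P-q).T)-r,P.mean(0));print("centre",np.round(s.x,4),"res mm",np.round(s.fun*1000,1));return s.x
E
python3 - <<'E'
from fc import *
fit([(265,157),(307,171),(338,200),(351,240),(343,280),(325,306),(222,170),(265,336)],800/260,492/160,80,120)
E
```

```text
centre [0.5112 0.1652] res mm [-0.1 -1.5 -0.   0.9 -0.1 -1.6 -3.6 -3.5]
```

>>> {"method": "play_rows", "body": {"increments": "-0.0005 -0.012 0.004 0;-0.0005 -0.012 0.004 0;-0.0005 -0.012 0.003 0;-0.0005 -0.012 0.003 0;-0.0005 -0.012 0.003 0;-0.0005 -0.012 0.002 0;-0.0005 -0.012 0.002 0;-0.0005 -0.012 0.002 0;-0.0005 -0.012 0.002 0;-0.0005 -0.012 0.002 0;0 0 0 0"}}

```text
clock: 20.95
position: [0.5409, 0.1086, 0.0047]
ee_rot: [0.035, 0.724, -0.016, 0.689]
ft_force: [0.6, 0.2, -0.1]
grip_width: 0.993
```

```bash
python3 t.py .542 0.004 .004;python3 - <<'E'
from m import *
c=camera("top");cv2.imwrite("pics/t9.png",cv2.resize(c["img"][120:280,80:340],(800,492),interpolation=cv2.INTER_CUBIC))
E
```

```text
clk 20.95 pos [0.5409 0.1086 0.0047] F [ 0.6  0.2 -0.1] w 0.993
tool x [-0.049  0.028 -0.998] y [0.072 0.997 0.024] z [ 0.996 -0.071 -0.051] yaw of z -4.1
delta tool [-0.0023 -0.1043  0.0085]
```

View pics/t9.png

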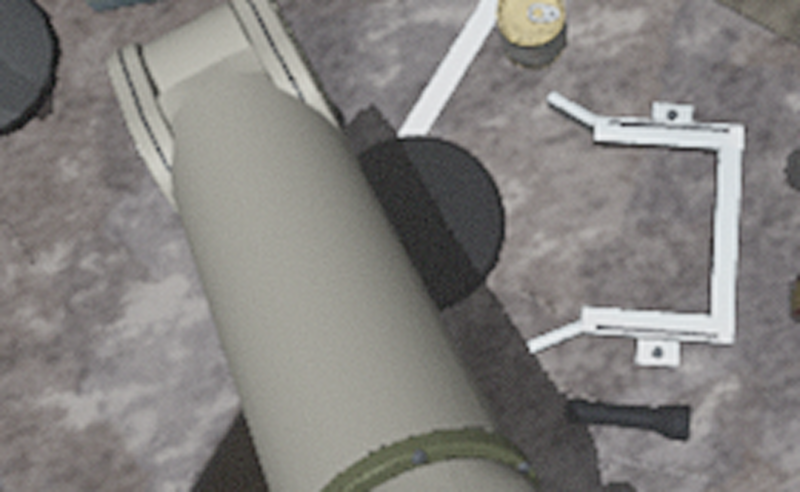

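```bash
python3 - <<'E'
from fc import *
fit([(415,137),(460,149),(490,178),(504,217),(495,263),(475,290),(445,309)],800/260,492/160,80,120)
d=np.load("dock.npy");print(d)
E
```

```text
centre [0.5305 0.0372] res mm [-1.6 -0.5  0.1  1.1  0.3 -0.7 -1.7]
[ 0.53167991 -0.14696491 -1.63839568]
```

>>> {"method": "play_rows", "body": {"increments": "0 -0.012 0.003 0;-0.0005 -0.012 0.003 0;-0.0005 -0.012 0.002 0;-0.0005 -0.012 0.002 0;-0.0005 -0.012 0.002 0;-0.0005 -0.012 0.002 0;-0.0005 -0.01 0.001 0;0 0 0 0"}}

```text
clock: 21.8
position: [0.5507, 0.0204, 0.005]
ee_rot: [0.034, 0.724, -0.015, 0.689]
ft_force: [0.2, 0.3, 0.5]
grip_width: 0.999
```

```bash
python3 t.py .537 -0.071 .004;python3 - <<'E'
from m import *
c=camera("top");cv2.imwrite("pics/t10.png",cv2.resize(c["img"][120:280,80:340],(800,492),interpolation=cv2.INTER_CUBIC))
E
```

```text
clk 21.80 pos [0.5507 0.0204 0.005 ] F [0.2 0.3 0.5] w 0.999
tool x [-0.049  0.029 -0.998] y [0.07  0.997 0.026] z [ 0.996 -0.069 -0.051] yaw of z -3.9
delta tool [-0.001  -0.0921 -0.0073]
```

View pics/t10.png

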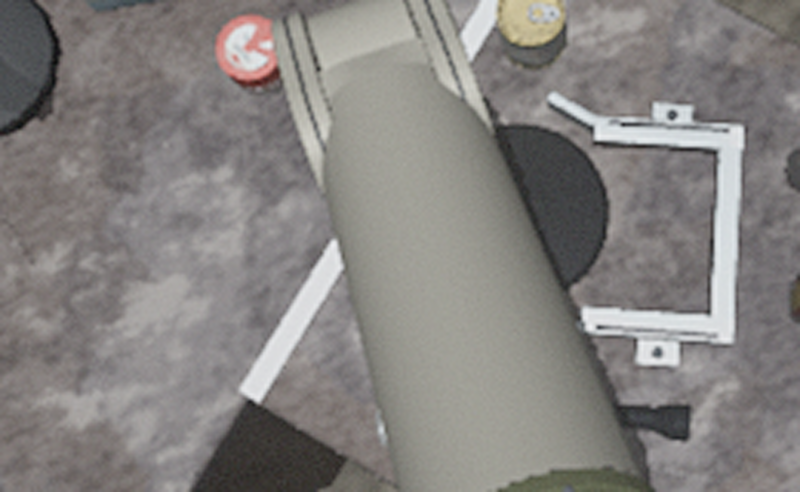

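```bash
python3 - <<'E'
from fc import *
p=fit([(520,126),(560,136),(590,162),(606,200),(602,240),(585,272)],800/260,492/160,80,120)
d=np.load("dock.npy");e=np.array([np.cos(d[2]),np.sin(d[2])]);n=np.array([-e[1],e[0]])
print("base in dock",(p-d[:2])@e,(p-d[:2])@n); print("tool in dock",(np.array([.5507,.0204])-d[:2])@e,(np.array([.5507,.0204])-d[:2])@n)
E
```

```text
centre [ 0.5402 -0.0493] res mm [-1.4  0.1  0.7  0.8 -0.6 -0.9]
base in dock -0.09805807665791111 0.0019363521420899582
tool in dock -0.16826742117210822 0.007671507878968662
```

>>> {"method": "play_rows", "body": {"increments": "0 -0.012 -0.001 0;-0.0005 -0.012 -0.001 0;-0.0005 -0.012 -0.001 0;-0.0005 -0.012 -0.001 0;-0.0005 -0.01 0 0;-0.0005 -0.01 0 0;0 0 0 0"}}

```text
clock: 22.55
position: [0.541, -0.0516, 0.006]
ee_rot: [0.034, 0.724, -0.014, 0.689]
ft_force: [0.1, 0.5, 0.6]
grip_width: 1.002
```

```bash
python3 t.py .537 -0.071 .004;python3 - <<'E'
from m import *
c=camera("top");cv2.imwrite("pics/t11.png",cv2.resize(c["img"][120:280,80:340],(800,492),interpolation=cv2.INTER_CUBIC))
c=camera("side");cv2.imwrite("pics/s11.png",cv2.resize(c["img"][120:270,160:360],(800,600),interpolation=cv2.INTER_CUBIC))
E
```

```text
clk 22.55 pos [ 0.541  -0.0516  0.006 ] F [0.1 0.5 0.6] w 1.002
tool x [-0.049  0.03  -0.998] y [0.068 0.997 0.027] z [ 0.996 -0.067 -0.051] yaw of z -3.8
delta tool [ 0.0016 -0.0197 -0.0026]
```

View pics/t11.png

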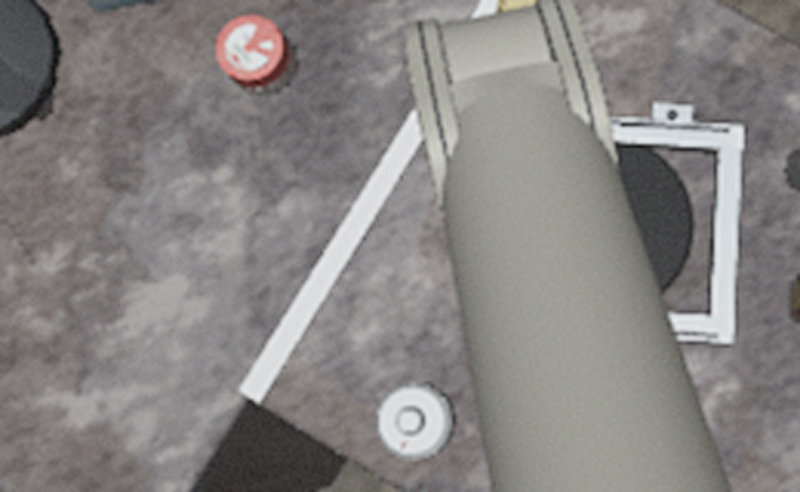

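View pics/s11.png

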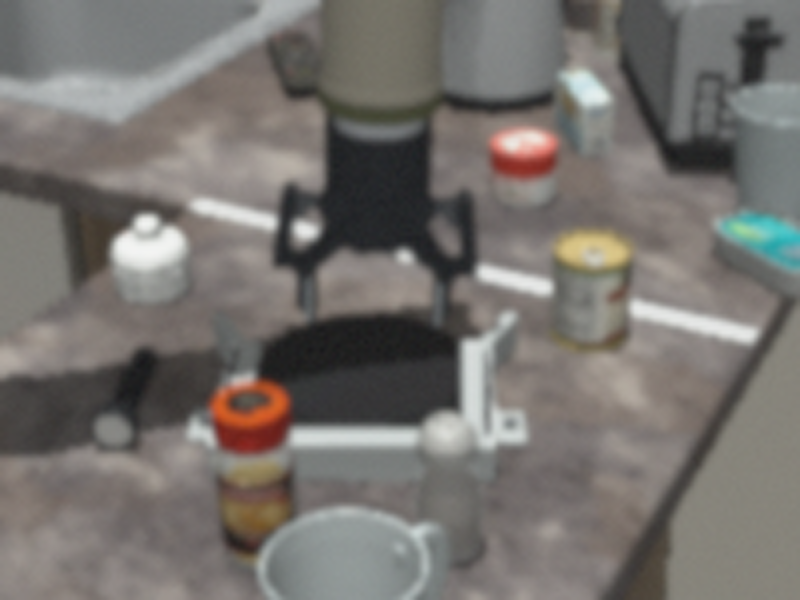

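>>> {"method": "play_rows", "body": {"increments": "0.002 -0.008 0 0;0.001 -0.008 0 0;0 -0.005 0 0"}}

```text
clock: 22.95
position: [0.5416, -0.0654, 0.0045]
ee_rot: [0.033, 0.723, -0.009, 0.69]
ft_force: [-0.0, 2.5, 3.0]
grip_width: 1.001
```

>>> {"method": "play_rows", "body": {"increments": "0 -0.004 0 0;0 -0.003 0 0"}}

```text
clock: 23.15
position: [0.5416, -0.0716, 0.0046]
ee_rot: [0.033, 0.723, -0.008, 0.69]
ft_force: [-0.9, 2.5, 2.6]
grip_width: 0.998
```

>>> {"method": "play_rows", "body": {"increments": "0 -0.004 0 0;0 -0.003 0 0"}}

```text
clock: 23.35
position: [0.5414, -0.0783, 0.0045]
ee_rot: [0.033, 0.723, -0.008, 0.69]
ft_force: [-0.1, 3.7, 4.5]
grip_width: 0.998
```

>>> {"method": "play_rows", "body": {"increments": "0 -0.003 0 0;0 -0.003 0 0"}}

```text
clock: 23.55
position: [0.5414, -0.0797, 0.0046]
ee_rot: [0.034, 0.722, -0.005, 0.691]
ft_force: [-0.7, 14.2, 5.6]
grip_width: 0.994
```

```bash
python3 t.py .537 -0.071 .004;python3 - <<'E'
from m import *
c=camera("top");cv2.imwrite("pics/t12.png",cv2.resize(c["img"][140:260,220:350],(650,600),interpolation=cv2.INTER_CUBIC))
E
```

```text
clk 23.55 pos [ 0.5414 -0.0797  0.0046] F [-0.7 14.2  5.6] w 0.994
tool x [-0.044  0.043 -0.998] y [0.056 0.998 0.041] z [ 0.997 -0.054 -0.046] yaw of z -3.1
delta tool [ 0.0012  0.0084 -0.0048]
```

View pics/t12.png

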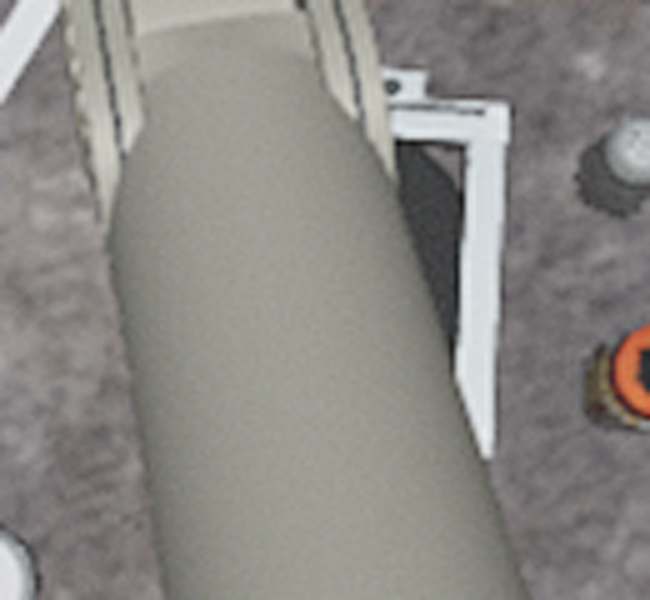

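The resisting force rose to 14 N, with the tool about where I expected it for the home position. I'll back off, rise, move the arm aside and measure.

>>> {"method": "play_rows", "body": {"increments": "0 0.005 0 0;0 0.01 0 0;0 0.015 0 0;0 0.02 0 0;0 0.01 0 0;-0.03 0 0 0;-0.04 0 0 0;-0.04 0 0 0;-0.03 0 0 0;0 0.03 -0.01 0;0 0.04 -0.01 0;0 0.04 -0.01 0;0 0.04 0 0;0 0.04 0 0;0 0.03 0 0;0 0.02 0 0;0 0 0 0"}}

```text
clock: 25.3
position: [0.5317, 0.2286, 0.1613]
ee_rot: [0.033, 0.723, -0.008, 0.69]
ft_force: [0.0, -0.0, 0.3]
grip_width: 1.006
```

```bash
python3 t.py .537 -0.071 .004;cat > fin.py <<'E'
from m import *
import sys
c=camera("top");s=camera("side");k=sys.argv[1]
cv2.imwrite(f"pics/tf{k}.png",cv2.resize(c["img"][130:250,220:380],(800,600),interpolation=cv2.INTER_CUBIC))
cv2.imwrite(f"pics/sf{k}.png",cv2.resize(s["img"][110:310,120:360],(720,600),interpolation=cv2.INTER_CUBIC))
E
python3 fin.py 1
```

```text
clk 25.30 pos [0.5317 0.2286 0.1613] F [ 0.  -0.   0.3] w 1.006
tool x [-0.046  0.037 -0.998] y [0.057 0.998 0.034] z [ 0.997 -0.056 -0.048] yaw of z -3.2
delta tool [ 0.1458 -0.304   0.0294]
```

View pics/tf1.png

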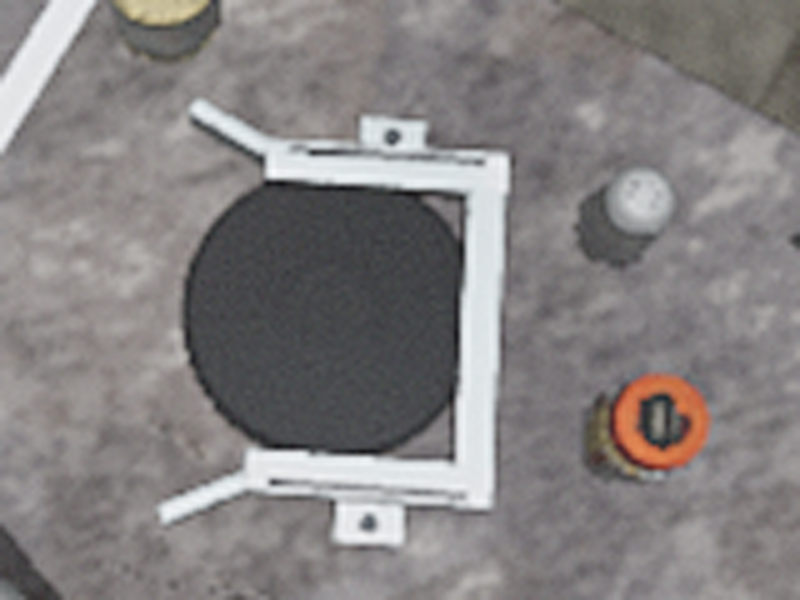

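View pics/sf1.png

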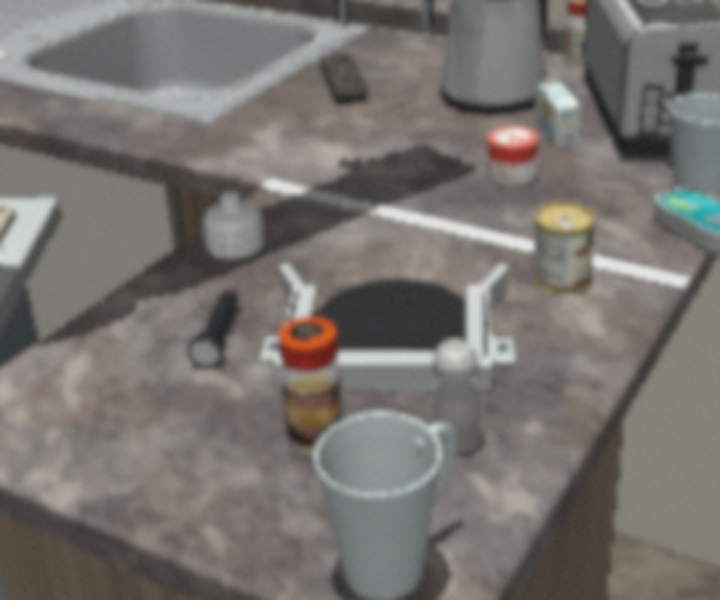

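```bash
python3 - <<'E'
from fc import *
from h import *
d=np.load("dock.npy");e=np.array([np.cos(d[2]),np.sin(d[2])]);n=np.array([-e[1],e[0]])
p=fit([(184,308),(194,255),(220,212),(252,186),(198,370),(225,415),(258,442),(435,200),(420,425)],5,5,220,130)
print("base in dock mm",(p-d[:2])@e*1000,(p-d[:2])@n*1000)
c=np.load("top0.npy",allow_pickle=True).item()
for nm,u,v,z in(("jar",660,421,.106),("shaker",641,201,.09)):
    q=onz(c,220+u/5,130+v/5,z)[:2];print(nm,q,np.hypot(*(q-d[:2])))
E
```

```text
centre [ 0.5362 -0.1523] res mm [-0.9 -0.7 -0.6 -1.2 -1.2  0.6  1.3 -0.5 -3.9]
base in dock mm 5.01166156841801 4.820033523117491
jar [ 0.47014234 -0.29892543] 0.16394777454725828
shaker [ 0.57770474 -0.29651712] 0.15647411824525626
```

```bash
python3 - <<'E'
from h import *
c=np.load("top0.npy",allow_pickle=True).item()
d=np.load("dock.npy");e=np.array([np.cos(d[2]),np.sin(d[2])]);n=np.array([-e[1],e[0]])
def D(nm,u,v,z):
    q=onz(c,220+u/5,130+v/5,z)[:2]-d[:2];print(nm,np.round([q@e*1000,q@n*1000],1))
D("rim left",184,308,.02);D("rail end up inner",267,180,.029);D("rail end low inner",247,450,.029)
D("outer corner ur",510,155,.029);D("outer corner lr",493,508,.029);D("stop lip mid",461,320,.029)
D("up outer rail",400,152,.029);D("low outer rail",380,500,.029)
# independent: subpixel along the axis in a new picture
c=camera("top");g=cv2.cvtColor(c["img"],6).astype(np.float32)
for off in(-20,-10,0,10,20):
    X=np.arange(-100,-50,.5);P=[proj(c,(*(d[:2]+e*x/1000+n*off/1000),.02)) for x in X]
    v=cv2.remap(g,np.float32([p[0] for p in P])[None],np.float32([p[1] for p in P])[None],1)[0]
    i=np.argmax(v<95);print(off,"rim at",X[i],"implied centre",X[i]+np.sqrt(78**2-off**2), v[[0,-1]])
E
```

```text
rim left [-71.9  -0.8]
rail end up inner [-34.   67.6]
rail end low inner [-34.2 -72.1]
outer corner ur [89.9 89.6]
outer corner lr [ 90.4 -91.9]
stop lip mid [69.4  1.9]
up outer rail [33.4 87.2]
low outer rail [ 34.  -92.1]
-20 rim at -71.0 implied centre 4.392307299883058 [137.93945  72.28418]
-10 rim at -72.5 implied centre 4.856318423254862 [155.57031  72.125  ]
0 rim at -73.5 implied centre 4.5 [142.34961  69.30859]
10 rim at -73.5 implied centre 3.856318423254862 [168.03516   72.899414]
20 rim at -72.0 implied centre 3.3923072998830577 [150.26172  69.23828]
```

The base is under both lips and up against the stop. The rim measurement is biased a few mm deep, but it can't be short of home. The jar and shaker stand 164 and 156 mm from home, the bystanders look unmoved, and the arm is clear. Handing in.

```bash
python3 -c "
from h import *
print(workorder.hand_in())"
```

```text
the job is handed in; nothing more can be done
None
```

I moved the jar and then the shaker out to the worktop beyond the dock's end stop. I then pushed the base with the open fingers, without lifting it, through the mouth and under the lips until the resisting force jumped to about 14 N at the end stop. The job was handed in at about 25 s of the 67 s allowed.

**Last checks:**
- **Jar and shaker:** both look upright in both views, about 164 mm and 156 mm from the home point (they need more than 105 mm).
- **Bystanders:** they look unmoved in the pictures; I did not re-measure them.
- **Arm:** it was clear of everything, with the tool at z = 0.16 m and the wrist force near zero.
- **Base position (checks disagree):** the circle fit put its centre about 5 mm too deep and 5 mm off to the side. The dock only allows about 0.5 mm deeper and 3 mm sideways, and the known dock edges also read 1–2 mm off. I took this as picture error and relied on the stop contact and the top view showing the rim under both side lips and the end-stop lip.

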